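# Park the nursery caddy with its castors trailing

### The job

Roll the little wheeled caddy with the jar in it straight ahead until all four of its castors trail straight behind their pivots, well before it reaches the marked bay. Then, keeping it on its wheels, steer it nose first and square into the middle of the marked bay, press its nose lightly against the pink sprung pad so that the pad gives a little, hold it there for about a second, and let go so that it stays parked. Leave the other things alone.

Things in the scene. Friction and masses are not known exactly. Their poses are not given: they have to be found in the camera images.
- caddy: Wooden tray on four swivel castors, 0.65 kg. Origin on the table under its middle (z = 0 on its wheels); x points forward to the rubber nose, z up. Tray 142 x 76 mm, rim 82 mm up. 160 mm wide over trailing wheels, 194 mm with castors swung out. Rolls with under 2 N, in any direction once the castors have swung round: held by its bar it follows the hand's place and heading.
- wheelbase (a point): Point on the table under the caddy's middle, same as its origin. Castor pivots lie at x +/-60, y +/-65 mm from it, seen outside the tray, with orange forks. Wheel radius 14 mm; the wheel trails its pivot by 18 mm, so a castor swings straight within about 90 mm of straight rolling.
- push_bar (a point): Middle of the caddy's teal push bar, 95 mm behind the caddy's origin and 130 mm up. The bar lies along the caddy's y axis: 14 mm thick along x, 112 mm long, 22 mm high (z 119 to 141 mm), held by two steel rods at y +/-47 mm; it can be pinched from above between the rods, fingers before and behind it. The jar begins 100 mm ahead of the bar's middle.
- nose (a point): Front face of the caddy's rubber nose bumper, 105 mm ahead of the caddy's origin, 42 mm up, 90 mm wide.
- castor_fl (a joint): Swivel angle of the caddy's front left castor (orange fork), rad: 0 when its wheel lies straight behind its pivot (trailing for forward travel), positive anticlockwise from above; turns freely between stops at -3.05 and 3.05.
- castor_fr (a joint): Swivel angle of the caddy's front right castor (orange fork), rad: 0 when its wheel lies straight behind its pivot (trailing for forward travel), positive anticlockwise from above; turns freely between stops at -3.05 and 3.05.
- castor_rl (a joint): Swivel angle of the caddy's rear left castor (orange fork), rad: 0 when its wheel lies straight behind its pivot (trailing for forward travel), positive anticlockwise from above; turns freely between stops at -3.05 and 3.05.
- castor_rr (a joint): Swivel angle of the caddy's rear right castor (orange fork), rad: 0 when its wheel lies straight behind its pivot (trailing for forward travel), positive anticlockwise from above; turns freely between stops at -3.05 and 3.05.
- bay: Fixed parking bay: a teal rectangle 250 x 220 mm painted on the table, with a pink sprung pad and a white stop block beyond its far end. Origin on the table in the middle of the rectangle: the parked caddy's middle belongs here. x is the parking direction, towards the stop, z up.
- stop (a point): Fixed white stop block, near face, 170 mm ahead of the bay's origin, 43 mm up. Before it hangs the pink pad, 120 mm wide, z 18 to 68 mm, on a spring of 1500 N/m with 10 mm travel, then solid. The unpressed pad's face lies 81 to 131 mm ahead of the bay's origin, set anew each time and not measured: feel for it. About 6 N is right, 18 N too hard. Let go, the caddy may roll back some mm.
- jar: Twist cap jar, diameter 54 mm, 80 mm tall, standing in the front half of the caddy's tray; loose, origin at its underside.
- cup: Yellow stacking cup, diameter 70 mm, 60 mm tall, standing on the turntable; origin at its underside.
- turntable: Fixed wooden turntable, diameter 160 mm, 26 mm high; origin under its middle.
- teether: Grey silicone cactus teether lying flat, about 95 x 85 x 16 mm; origin under its middle.
- rattle: Bamboo rattle lying, 150 mm long along its x axis, 36 mm thick; origin under its middle.
- spoon: Steel spoon, 150 mm long, lying along its x axis.
Mind the look-alikes: they are no part of the job. Leave any green or purple look-alike of the jar alone. What is shaped like the caddy but purple is not meant.

How it is judged (in metres and radians):
On the way, in this order (a step that is already met when the one before it is completed fails the run):
1. with the caddy still short of the bay (its middle over 120 mm before the bay's origin) and rolled at least 40 mm, all four castors trail straight within 0.2 rad (value of joint castor_fl between -0.2 and 0.2 rad and value of joint castor_fr between -0.2 and 0.2 rad and value of joint castor_rl between -0.2 and 0.2 rad and value of joint castor_rr between -0.2 and 0.2 rad and x of caddy in the frame of bay below -0.12 m and distance of caddy from where it was at the start of the episode above 0.04 m), for 0.1 s.
2. the caddy stands square in the bay, castors trailing within 0.35 rad, its nose pressed on the pad with 3 to 12 N for 0.4 s (x of caddy in the frame of bay between -0.05 and 0.05 m and y of caddy in the frame of bay between -0.015 and 0.015 m and angle between the x axis of caddy and the x axis of bay, either way round below 0.1 rad and x of nose in the frame of bay above 0.04 m and value of joint castor_fl between -0.35 and 0.35 rad and value of joint castor_fr between -0.35 and 0.35 rad and value of joint castor_rl between -0.35 and 0.35 rad and value of joint castor_rr between -0.35 and 0.35 rad and contact force between caddy and bay between 3 and 12 N), for 0.4 s.
At the end, for the whole second after the job is handed in: The caddy stands released, still and level on its wheels in the bay, nose towards the pad: its middle within 50 mm along and 15 mm across of the bay's origin, square within 0.1 rad, the jar upright in its tray (x of caddy in the frame of bay between -0.05 and 0.05 m and y of caddy in the frame of bay between -0.015 and 0.015 m and angle between the x axis of caddy and the x axis of bay, either way round below 0.1 rad and x of nose in the frame of bay above 0.04 m and linear speed of caddy below 0.02 m/s and height (world z) of caddy below 0.006 m and angle between caddy's own z axis and vertical below 0.05 rad and angle between jar's own z axis and vertical below 0.2 rad and horizontal distance between jar and caddy below 0.06 m and z of jar in the frame of caddy below 0.07 m); the robot touches nothing.
It fails at once if the caddy is lifted more than 12 mm or tilted more than 0.2 rad (height (world z) of caddy above 0.012 m or angle between caddy's own z axis and vertical above 0.2 rad).
It fails at once if the caddy presses the pad or stop with more than 18 N (contact force between caddy and bay above 18 N).
It fails at once if the jar tips over (0.5 rad) (angle between jar's own z axis and vertical above 0.5 rad).
It fails at once if the cup, teether, rattle or spoon is shifted more than 30 mm (distance of any of teether, rattle, spoon, cup from where it was at the start of the episode above 0.03 m).
It also fails if it takes over 72 s, if anything falls off the work surface, if the arm or the gripper's body presses on something with over 40 N, if the wrist force passes 120 N, or if a joint passes its speed limit or range.

### The arm

A 6-joint arm with a two-finger parallel gripper is mounted at the origin on the work surface. World frame = base frame: x ahead of the robot, y to its left, z up, the work surface at z = 0. Lengths are in mm, angles in rad, forces in N, time in s.
With the tool pointing down it reaches from about 350 to 950 mm from the base axis. Payload 17.4 kg.
Tool frame: the origin (TCP) lies midway between the tips of the shut fingers; the grasp point (between the pads) lies 19 mm behind it (pinch_z is the z of the grasp point in the tool frame, in mm); z points along the fingers, y is the direction in which the jaws open and shut (so a half turn about z gives the same grasp; the last joint's range is limited). The gripper opens to 93 mm and grips with 3 to 60 N. Pads are 15 mm wide; open, the fingers measure 128 mm over their backs; the gripper's body (75 mm by 188 mm) begins 65 mm behind the grasp point.
Start: joints at [-1.209, 0.116, 1.442, -0, 1.584, -0.038], TCP at [262.724, -621.778, 218.646] pointing down, gripper open.
Joint ranges: [-2.83, 2.83], [-0.83, 2.19], [0.07, 2.5], [-1.14, 4.28], [0.01, 3], [-2.97, 2.97]. Speed limits (rad/s): [1.89, 1.89, 2.22, 3.14, 3.14, 3.14].

### API

Orientations are given as a unit quaternion [x, y, z, w].
In Python, from bench import * gives the robot as it stands. The module is installed in compiled form; this text tells all that it offers.
- The arm moves only by the shell command python3 -m pendant 'ROWS' [FORCE]. ROWS is JSON, one flat list of numbers, 7 for each row, row after row: the shift along the tool's x, y, z normalised to -1 to 1, where 1 is 25 cm, then the turn, a rotation vector about the tool's x, y, z normalised to -1 to 1, where 1 is 90 degrees, then the opening, from -1 (shut) to 1 (fully open), so that 0 is half open. In form: [x, y, z, rx, ry, rz, jaw, x, y, z, rx, ry, rz, jaw, ...]. A call has exactly 10 rows; each row is the pose to reach, as a shift and turn from the pose commanded when the call began, along the tool's axes at that moment; what a row does not reach only later rows make up. A row lasts 1/10 s, in which the tool goes at most 50 mm and 8.59 degrees, less where a joint would pass 70% of its speed; a pose out of reach is approached as far as the arm can. A call with a number of a shift or a turn outside -1 to 1 is refused whole. A call with a gripper value outside its range is refused whole. The fingers move at their own pace and stop on an object; FORCE is the grip in N (left out, the last holds). Time passes only in rows, so rows that repeat a pose let the fingers close, or fill a call up. It gives the time, the measured TCP pose, the force and the opening at its end, in the units of the state.
- state(): the state, without advancing time (a new reading comes with each control period).
- camera(name): name is "scene" or "top"; returns the picture (480x640x3 uint8, red, green, blue); there is no depth.
- camera_model(name): a dict with "fx", "fy", "cx", "cy" (pixels), "R" (3x3) and "t" (3): a world point X has camera coordinates R X + t. Camera axes: x right, y down, z forward; pixel columns grow to the right and rows downward; lengths in mm; the calibration is good to about 2 mm. A picture is of the moment at which its call begins. camera_model takes no time and is no camera call.
- close_job(): hands the job in, once; it reports no verdict.
Trained networks look in the newest picture that a camera, given by its name, has taken for a name from the list of things; names that differ only in an ending like _2 or _b are one class to them, and where a whole thing is asked for, a point or a joint stands for the part that bears it (a point fixed in the world has none). Each returns a list of dicts, best first, with "score" (0 to 1); they miss things now and then, are a little off and sometimes report something else, mostly with a low value. They report only what shows in the picture. A call takes as long as a camera call. They do not tell look-alikes from the thing itself.
- spot_in(query, camera): "bbox" ([left, top, right, bottom] in pixels, round what is visible of it).
The state is a dict: "clock": time; "joints": joint angles; "joint_velocities": joint speeds; "joint_efforts": joint torques, N m; "ee_pos": TCP position; "ee_rot": TCP orientation; "wrist_force": force on the tool from outside, world axes, zero at the start; "wrist_torque": the same for the moment, N m; "gripper_width": finger opening in mm.
Only numpy, scipy, OpenCV 4.12 (cv2) and the standard library are available. Lean on these libraries where they do the work, as an engineer would, in place of code of your own. Each camera call takes 0.05 s, during which the arm holds its last target. There are 200 camera calls.

## Working session

There is one attempt and no reset: what is moved stays moved. The work goes in short steps, Python scripts to look and compute and a shell command to move; the robot and the scene stay as the last step left them, time stands still between calls to the robot, and variables do not carry over. Pictures are saved under pics/ and viewed, about 8 in all and at most 12, crops included, and the job is handed in when it is done.

```bash
mkdir -p pics
python3 - <<'E'
from bench import *
import cv2
print(state()['ee_pos'],state()['ee_rot'],state()['clock'])
for c in('top','scene'):
    im=camera(c); cv2.imwrite(f'pics/{c}0.png',im[:,:,::-1])
    m=camera_model(c); print(c,m)
    for q in('caddy','bay','push_bar','jar'):
        print(q,[(round(d['score'],2),[round(v) for v in d['bbox']]) for d in spot_in(q,c)][:3])
E
```

```text
[ 262.66160796 -621.57789841  217.92356743] [ 9.80085400e-01  1.98575660e-01 -1.05370966e-04 -5.51276983e-04] 0.0
top {'fx': 539.6263501108882, 'fy': 539.6263501108882, 'cx': 316.5374151183106, 'cy': 240.5027079168428, 'R': array([[ 0.01106478, -0.99984464,  0.0137213 ],
       [-0.9830003 , -0.01339134, -0.18311496],
       [ 0.18327026, -0.01146191, -0.98299575]]), 't': array([ -54.9317924 ,  554.98754894, 1568.49825955])}
caddy [(0.76, [363, 243, 442, 298]), (0.73, [462, 183, 524, 254])]
bay [(0.76, [129, 214, 248, 295])]
push_bar [(0.91, [364, 242, 442, 298]), (0.9, [461, 187, 529, 250])]
jar [(0.79, [378, 258, 398, 280]), (0.57, [373, 310, 396, 327]), (0.56, [401, 319, 422, 335])]
scene {'fx': 518.0127704766245, 'fy': 518.0127704766245, 'cx': 322.5149622922075, 'cy': 247.9902512742043, 'R': array([[ 0.4893311 ,  0.87208476,  0.00482074],
       [ 0.73752348, -0.41086542, -0.5359559 ],
       [-0.4654183 ,  0.2658153 , -0.84423222]]), 't': array([-227.20174731, -358.73529191, 1822.01328103])}
caddy [(0.96, [193, 254, 273, 311]), (0.91, [111, 318, 200, 418])]
bay [(0.94, [363, 162, 491, 257])]
push_bar [(0.62, [191, 249, 274, 310]), (0.56, [113, 316, 198, 415])]
jar [(0.89, [187, 228, 210, 260]), (0.84, [233, 249, 256, 278]), (0.73, [221, 221, 244, 250])]
```

View pics/top0.png

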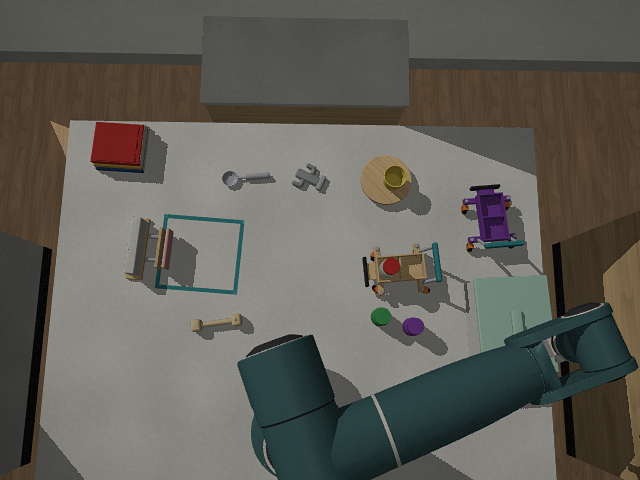

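View pics/scene0.png

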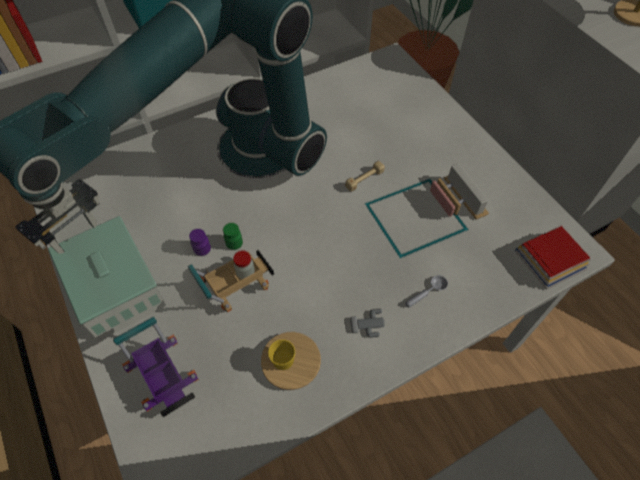

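```bash
cat > h.py <<'E'
from bench import *
import cv2, numpy as np
def ray(c,u,v,z):
    m=camera_model(c); R=np.array(m['R']); t=np.array(m['t'])
    C=-R.T@t; d=R.T@np.array([(u-m['cx'])/m['fx'],(v-m['cy'])/m['fy'],1])
    return (C+d*(z-C[2])/d[2])
def proj(c,X):
    m=camera_model(c); p=np.array(m['R'])@np.array(X,float)+np.array(m['t'])
    return np.array([m['fx']*p[0]/p[2]+m['cx'],m['fy']*p[1]/p[2]+m['cy']])
def teal(im,box,lo=(82,90,60),hi=(100,255,255)):
    l,t,r,b=box
    h=cv2.cvtColor(im[t:b,l:r],cv2.COLOR_RGB2HSV)
    m=cv2.inRange(h,np.array(lo),np.array(hi))
    n,lab,st,_=cv2.connectedComponentsWithStats(m)
    if n<2: return None
    k=1+np.argmax(st[1:,4]); ys,xs=np.where(lab==k)
    return cv2.minAreaRect(np.column_stack([xs+l,ys+t]).astype(np.float32)), np.column_stack([xs+l,ys+t])
E
python3 - <<'E'
from h import *
a=cv2.imread('pics/top0.png');b=cv2.imread('pics/scene0.png')
c1=cv2.resize(a[225:315,345:465],None,fx=5,fy=5,interpolation=cv2.INTER_CUBIC)
c2=cv2.resize(b[215:315,175:285],None,fx=3.6,fy=4.5,interpolation=cv2.INTER_CUBIC)[:450,:]
c1=cv2.resize(c1,(400,450*400//600)); o=np.zeros((450,796,3),np.uint8); o[:300,:400]=c1; o[:,400:]=c2[:450,:396]
cv2.imwrite('pics/crop1.png',o)
A=a[:,:,::-1].copy()
r,p=teal(A,(425,235,447,300)); print('bar',r,len(p)); bx=cv2.boxPoints(r); print(bx); 
for u in bx: print(ray('top',*u,141).round())
r,p=teal(A,(140,205,255,305)); print('bay',r); bx=cv2.boxPoints(r)
for u in bx: print(u,ray('top',*u,0).round(1))
print('bar size mint corner', ray('top',475,280,0).round(), ray('top',475,280,80).round())
E
```

```text
bar ((436.5077819824219, 261.5615539550781), (37.70655822753906, 5.581562519073486), 82.87498474121094) 208
[[431.4001  243.20003]
 [436.93854 242.5077 ]
 [441.61548 279.9231 ]
 [436.07703 280.61542]]
[ 536. -373.  141.]
[ 538. -389.  141.]
[ 431. -399.  141.]
[ 429. -383.  141.]
bay ((200.7860565185547, 253.89572143554688), (80.22393035888672, 74.54338073730469), 4.5377726554870605)
[157.85104 287.87704] [412.3 431.7   0. ]
[163.74863 213.56735] [644.1 428.4   0. ]
[243.72107 219.9144 ] [627.4 178.9   0. ]
[237.82349 294.2241 ] [396.  188.5   0. ]
bar size mint corner [ 449. -537.    0.] [ 439. -512.   80.]
```

View pics/crop1.png

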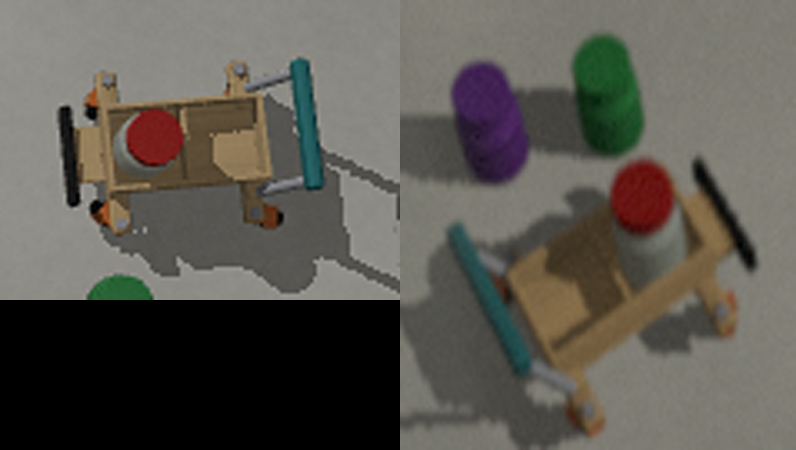

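The caddy meant is the wooden one at top pixel (405,268), with a red-lidded jar in it. The purple one at (493,217) is the look-alike, and so are the green and purple jars at (381,317) and (413,327). The crop confirms this. The caddy's nose points left, towards the bay at (200,254). I'll go above the bar first.

```bash
python3 -m pendant '[0.05,-0.02,0,0,0,0.02,0.4, 0.15,-0.07,0,0,0,0.04,0.4, 0.27,-0.12,0,0,0,0.07,0.4, 0.4,-0.18,0,0,0,0.1,0.4, 0.53,-0.24,0,0,0,0.13,0.4, 0.66,-0.3,0,0,0,0.16,0.4, 0.79,-0.35,0,0,0,0.18,0.4, 0.9,-0.4,0,0,0,0.196,0.4, 0.97,-0.43,0,0,0,0.196,0.4, 1.0,-0.444,0,0,0,0.196,0.4]' 20
python3 - <<'E'
from h import *
s=state();print(s['clock'],s['ee_pos'].round(1) if hasattr(s['ee_pos'],'round') else s['ee_pos'],s['ee_rot'])
# bar in both cameras from saved pictures; fit by least squares: x,y,heading
a=cv2.imread('pics/top0.png')[:,:,::-1].copy();b=cv2.imread('pics/scene0.png')[:,:,::-1].copy()
r,p=teal(b,(185,255,225,310));print('scene bar',r)
from scipy.optimize import least_squares
ra,pa=teal(a,(425,235,450,300)); print(ra,teal(a,(425,235,450,300),(80,60,40))[0])
th=np.radians(95)
def mod(q):
    x,y,t=q;f=np.array([np.cos(t),np.sin(t),0]);l=np.array([-f[1],f[0],0]);c=np.array([x,y,130.])
    o={}
    for cam in('top','scene'):
        P=[proj(cam,c+l*u+f*v+np.array([0,0,w])) for u in(-56,56) for v in(-7,7) for w in(-11,11)]
        o[cam]=cv2.minAreaRect(cv2.convexHull(np.array(P,np.float32)))
    return o
def ends(rect):
    bx=cv2.boxPoints(rect);e=sorted([(np.linalg.norm(bx[i]-bx[(i+1)%4]),i) for i in range(4)])
    m=[(bx[i]+bx[(i+1)%4])/2 for _,i in e[:2]];return np.concatenate(sorted(m,key=lambda v:v[1]))
def res(q):
    o=mod(q);return np.concatenate([ends(o['top'])-ends(ra),ends(o['scene'])-ends(r)])
f=least_squares(res,[483,-386,th]);print(f.x[:2],np.degrees(f.x[2]),f.fun.round(1))
# bay line fit
m=cv2.inRange(cv2.cvtColor(a,cv2.COLOR_RGB2HSV),(82,90,60),(100,255,255))
ys,xs=np.where(m[205:305,140:255]);W=np.array([ray('top',x+140,y+205,0)[:2] for x,y in zip(xs,ys)])
def br(q):
    c,s=np.cos(q[2]),np.sin(q[2]);d=W-q[:2];X=d@[c,s];Y=d@[-s,c]
    return np.minimum(abs(abs(X)-123),abs(abs(Y)-108))
g=least_squares(br,[520,307,np.radians(86.5)],loss='soft_l1',f_scale=3);print('bay',g.x[:2],np.degrees(g.x[2]),np.median(g.fun))
m=cv2.inRange(cv2.cvtColor(b,cv2.COLOR_RGB2HSV),(82,90,60),(100,255,255))
ys,xs=np.where(m[180:257,360:470]);W=np.array([ray('scene',x+360,y+180,0)[:2] for x,y in zip(xs,ys)])
g=least_squares(br,g.x,loss='soft_l1',f_scale=3);print('bay scene',g.x[:2],np.degrees(g.x[2]),np.median(g.fun))
for px in[(381,317),(413,327)]: print('jar',ray('top',*px,80).round())
print('nose',ray('top',366,271.5,55).round())
E
```

```text
clock: 1.5
ee_pos: [450.8, -421.0, 218.8]
ee_rot: [0.999, 0.047, 0.0, 0.0]
wrist_force: [-0.5, -0.6, 0.3]
gripper_width: 65.4
1.5 [ 450.8 -421.   218.8] [9.98908382e-01 4.67121928e-02 1.20051011e-04 1.12319505e-05]
scene bar ((199.96151733398438, 281.1922912597656), (36.332862854003906, 4.160251140594482), 56.30992889404297)
((436.5077819824219, 261.5615539550781), (37.70655822753906, 5.581562519073486), 82.87498474121094) ((436.3692932128906, 261.953857421875), (38.450767517089844, 5.9536662101745605), 82.87498474121094)
[ 484.55891262 -388.28182316] 95.73383603364081 [-0.4 -1.2  0.1  1.3 -1.1 -1.9  0.9  2. ]
bay [520.48760904 313.24943017] 85.73139757800783 2.933823442135022
bay scene [520.41694528 313.45923439] 85.66615827067017 2.241514115503662
jar [ 329. -236.   80.]
jar [ 302. -327.   80.]
nose [ 463. -196.   55.]
```

```bash
python3 -m pendant '[0.04,-0.03,0,0,0,0,0.4, 0.1,-0.08,0,0,0,0,0.4, 0.146,-0.118,0,0,0,0,0.4, 0.146,-0.118,0.06,0,0,0,0.4, 0.146,-0.118,0.14,0,0,0,0.4, 0.146,-0.118,0.22,0,0,0,0.4, 0.146,-0.118,0.3,0,0,0,0.4, 0.146,-0.118,0.37,0,0,0,0.4, 0.146,-0.118,0.41,0,0,0,0.4, 0.146,-0.118,0.42,0,0,0,0.4]' 15
python3 - <<'E'
from h import *
a=camera('top');b=camera('scene')
o=np.hstack([cv2.resize(a[215:325,340:480],(400,314)),cv2.resize(b[205:325,160:300],(400,343))[:314]])
cv2.imwrite('pics/grasp.png',o[:,:,::-1])
E
```

```text
clock: 2.5
ee_pos: [482.9, -389.4, 112.1]
ee_rot: [0.999, 0.046, -0.001, -0.001]
wrist_force: [-0.6, -0.6, 0.3]
gripper_width: 65.0
```

View pics/grasp.png

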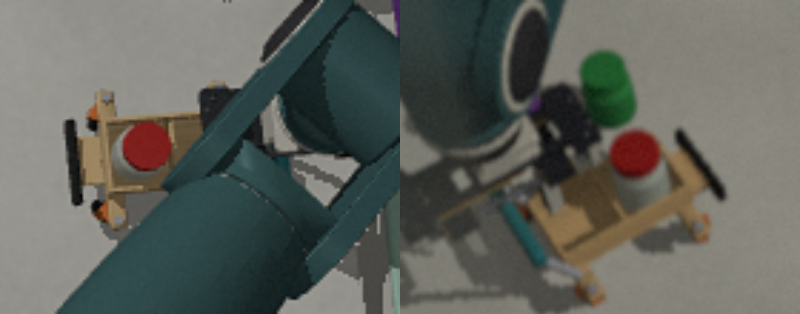

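The picture shows the jaws straddling the bar (scene crop about (525,230)), with the caddy unmoved and the jar upright. I'll close now.

```bash
python3 -m pendant '[0,0,0,0,0,0,0, 0,0,0,0,0,0,-0.4, 0,0,0,0,0,0,-1, 0,0,0,0,0,0,-1, 0,0,0,0,0,0,-1, 0,0,0,0,0,0,-1, 0,0,0,0,0,0,-1, 0,0,0,0,0,0,-1, 0,0,0,0,0,0,-1, 0,0,0,0,0,0,-1]' 20
```

```text
clock: 3.6
ee_pos: [483.4, -389.5, 113.6]
ee_rot: [0.999, 0.046, -0.0, -0.0]
wrist_force: [-1.0, 0.5, 0.1]
gripper_width: 13.6
```

```bash
python3 -m pendant '[0,-0.015,0,0,0,0,-1, 0,-0.04,0,0,0,0,-1, 0,-0.08,0,0,0,0,-1, 0,-0.12,0,0,0,0,-1, 0,-0.16,0,0,0,0,-1, 0,-0.20,0,0,0,0,-1, 0,-0.24,0,0,0,0,-1, 0,-0.27,0,0,0,0,-1, 0,-0.29,0,0,0,0,-1, 0,-0.30,0,0,0,0,-1]'
python3 -m pendant '[0,-0.02,0,0,0,0,-1, 0,-0.06,0,0,0,0,-1, 0,-0.1,0,0,0,0,-1, 0,-0.15,0,0,0,0,-1, 0,-0.2,0,0,0,0,-1, 0,-0.25,0,0,0,0,-1, 0,-0.29,0,0,0,0,-1, 0,-0.32,0,0,0,0,-1, 0,-0.34,0,0,0,0,-1, 0,-0.34,0,0,0,0,-1]'
python3 - <<'E'
from h import *
a=camera('top');b=camera('scene')
o=np.hstack([cv2.resize(a[215:325,280:420],(400,314)),cv2.resize(b[185:305,210:350],(400,343))[:314]])
cv2.imwrite('pics/roll.png',o[:,:,::-1]); print(state()['ee_pos'])
E
```

```text
clock: 4.6
ee_pos: [476.6, -314.3, 113.7]
ee_rot: [0.999, 0.046, 0.0, -0.0]
wrist_force: [0.1, -1.1, 1.1]
gripper_width: 13.5
clock: 5.6
ee_pos: [468.7, -229.5, 113.6]
ee_rot: [0.999, 0.046, -0.0, -0.0]
wrist_force: [0.5, 1.1, 1.0]
gripper_width: 13.9
[ 468.78570727 -230.11781155  113.62290714]
```

View pics/roll.png

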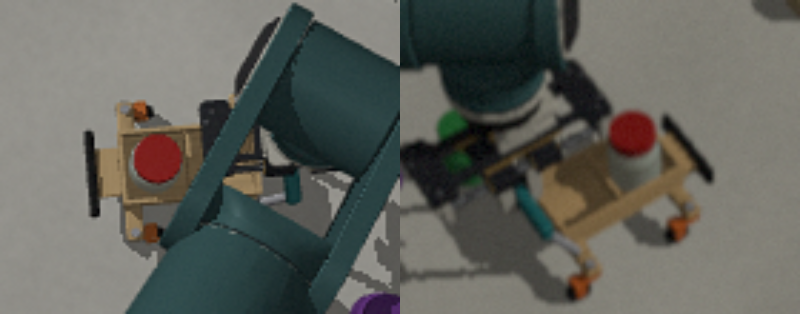

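The caddy rolled about 160 mm. The front castor wheels trail behind their pivots (top crop (143,112) and (153,233)), and so do the two visible castors in the scene crop ((677,230) and (580,285)). I'll roll a bit further straight before steering.

```bash
python3 -m pendant '[0,-0.015,0,0,0,0,-1, 0,-0.04,0,0,0,0,-1, 0,-0.07,0,0,0,0,-1, 0,-0.1,0,0,0,0,-1, 0,-0.13,0,0,0,0,-1, 0,-0.16,0,0,0,0,-1, 0,-0.18,0,0,0,0,-1, 0,-0.195,0,0,0,0,-1, 0,-0.2,0,0,0,0,-1, 0,-0.2,0,0,0,0,-1]'
python3 -m pendant '[0.002,-0.02,0,0,0,0.003,-1, 0.006,-0.06,0,0,0,0.009,-1, 0.014,-0.1,0,0,0,0.016,-1, 0.024,-0.14,0,0,0,0.024,-1, 0.036,-0.18,0,0,0,0.032,-1, 0.05,-0.22,0,0,0,0.04,-1, 0.064,-0.26,0,0,0,0.047,-1, 0.078,-0.3,0,0,0,0.053,-1, 0.09,-0.33,0,0,0,0.056,-1, 0.098,-0.35,0,0,0,0.058,-1]'
cat > nav.py <<'E'
from h import *
import sys
from scipy.spatial.transform import Rotation as Ro
B=np.array([520.4,313.]);hb=np.radians(85.7)
s=state();p=np.array(s['ee_pos'])[:2];M=Ro.from_quat(s['ee_rot']).as_matrix()
f=-M[:2,1];hd=np.degrees(np.arctan2(f[1],f[0]))
ax=np.array([np.cos(hb),np.sin(hb)]);n=np.array([-ax[1],ax[0]])
d=p-B;print('clock',s['clock'],'bar along',(d@ax).round(1),'left',(d@n).round(1),'heading err',round(hd-85.7,2),'caddy mid along',(p+95*f-B)@ax,'left',(p+95*f-B)@n)
print('force along',np.array(s['wrist_force'])[:2]@ax)
for t in map(float,sys.argv[1:]):
    T=B+ax*t-p; print(t,'dx,dy norm',(T@M[:2,0]/250).round(3),(T@M[:2,1]/250).round(3),'rz',round((hd-85.7)/90,3))
E
python3 nav.py -300 -200
```

```text
clock: 6.7
ee_pos: [464.1, -180.1, 113.6]
ee_rot: [0.999, 0.046, -0.0, -0.0]
wrist_force: [0.5, 1.3, 0.3]
gripper_width: 13.6
clock: 7.7
ee_pos: [480.6, -90.2, 113.6]
ee_rot: [1.0, 0.001, -0.0, -0.0]
wrist_force: [-0.7, -0.9, -0.1]
gripper_width: 13.9
clock 7.7 bar along -405.0 left 9.5 heading err 4.36 caddy mid along -310.2792023894877 left 16.71163301605151
force along -0.9740088618491699
-300.0 dx,dy norm 0.07 -0.416 rz 0.048
-200.0 dx,dy norm 0.1 -0.815 rz 0.048
```

```bash
python3 -m pendant '[0.008,-0.03,0,0,0,0.006,-1, 0.018,-0.07,0,0,0,0.014,-1, 0.028,-0.12,0,0,0,0.022,-1, 0.037,-0.17,0,0,0,0.03,-1, 0.046,-0.22,0,0,0,0.037,-1, 0.054,-0.27,0,0,0,0.042,-1, 0.061,-0.32,0,0,0,0.046,-1, 0.066,-0.37,0,0,0,0.048,-1, 0.069,-0.4,0,0,0,0.048,-1, 0.07,-0.416,0,0,0,0.048,-1]'
python3 nav.py -200
python3 - <<'E'
from h import *
a=camera('top');b=camera('scene')
cv2.imwrite('pics/t5.png',a[:,:,::-1]);cv2.imwrite('pics/s5.png',b[:,:,::-1])
o=np.hstack([cv2.resize(a[200:310,110:350],(400,183)),cv2.resize(b[140:280,230:510],(400,200))[:183]])
o=np.hstack([cv2.resize(a[200:330,115:335],(400,236)),cv2.resize(b[140:290,245:500],(400,236))])
cv2.imwrite('pics/mid.png',o[:,:,::-1])
E
```

```text
clock: 8.7
ee_pos: [498.0, 13.7, 113.6]
ee_rot: [0.999, -0.037, 0.0, -0.0]
wrist_force: [0.3, -1.2, 1.3]
gripper_width: 13.8
clock 8.7 bar along -300.1 left -0.1 heading err 0.06 caddy mid along -205.12702061939936 left -0.019186477136106557
force along -1.1399579381590008
-200.0 dx,dy norm -0.0 -0.401 rz 0.001
```

View pics/mid.png

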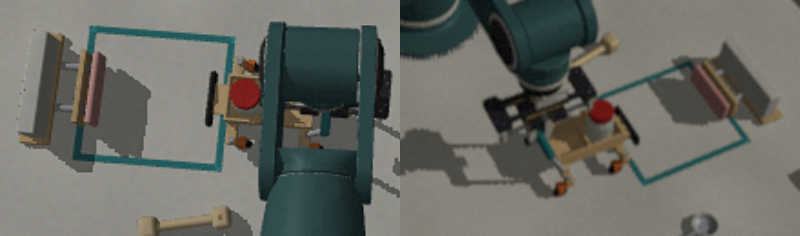

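```bash
cat > nose.py <<'E'
from h import *
import sys
B=np.array([520.4,313.]);hb=np.radians(85.7);ax=np.array([np.cos(hb),np.sin(hb)]);n=np.array([-ax[1],ax[0]])
a=cv2.imread(sys.argv[1])[:,:,::-1].copy();cam=sys.argv[2];l,t,r,b=map(int,sys.argv[3:7])
g=cv2.cvtColor(a[t:b,l:r],cv2.COLOR_RGB2GRAY);m=(g<50).astype(np.uint8)
k,lab,st,c=cv2.connectedComponentsWithStats(m);i=1+np.argmax(st[1:,4]);print(st[i])
ys,xs=np.where(lab==i);bx=cv2.boxPoints(cv2.minAreaRect(np.column_stack([xs+l,ys+t]).astype(np.float32)))
for z in(42,60):
  P=[ray(cam,*u,z)[:2]-B for u in bx];print(z,[(round(p@ax),round(p@n)) for p in P],'mean left',np.mean([p@n for p in P]).round(1))
E
python3 nose.py pics/t5.png top 222 232 236 275; python3 nose.py pics/s5.png scene 380 200 408 240
python3 - <<'E'
from h import *
# jar lid (red) in both cams -> lateral, and pink pad
B=np.array([520.4,313.]);hb=np.radians(85.7);ax=np.array([np.cos(hb),np.sin(hb)]);n=np.array([-ax[1],ax[0]])
for cam,f,box in(('top','t5',(145,220,185,280)),('scene','s5',(420,170,485,220))):
    a=cv2.imread(f'pics/{f}.png')[:,:,::-1].copy()
    r=teal(a,box,(0,50,100),(8,255,255)) or None
    r2=teal(a,box,(165,50,90),(179,255,255))
    for q in(r,r2):
        if q: print(cam,len(q[1]),[((ray(cam,*u,68)[:2]-B)@ax).round() for u in cv2.boxPoints(q[0])],[((ray(cam,*u,68)[:2]-B)@n).round() for u in cv2.boxPoints(q[0])])
E
```

```text
[  6   7   7  31 103]
42 [(-99, 45), (-100, -47), (-111, -46), (-110, 46)] mean left -0.5
60 [(-102, 47), (-103, -43), (-114, -43), (-113, 48)] mean left 2.2
[ 0  8 17 24 85]
42 [(-113, 45), (-99, 48), (-97, -43), (-110, -46)] mean left 0.9
60 [(-121, 34), (-107, 37), (-105, -53), (-118, -56)] mean left -9.6
top 119 [np.float64(91.0), np.float64(92.0), np.float64(83.0), np.float64(82.0)] [np.float64(60.0), np.float64(-58.0), np.float64(-58.0), np.float64(60.0)]
scene 83 [np.float64(83.0), np.float64(96.0), np.float64(90.0), np.float64(77.0)] [np.float64(55.0), np.float64(58.0), np.float64(-67.0), np.float64(-70.0)]
```

The picture shows the nose (top crop (211,98)) lined up with the bay. The measured lateral offset is about 0 ± 2 mm and the caddy is square. The pad face reads about 82 mm ahead of the bay's origin, so I expect contact near bar along = -118.

```bash
python3 -m pendant '[0,-0.02,0,0,0,0,-1, 0,-0.06,0,0,0,0,-1, 0,-0.12,0,0,0,0,-1, 0,-0.18,0,0,0,0,-1, 0,-0.25,0,0,0,0,-1, 0,-0.32,0,0,0,0,-1, 0,-0.38,0,0,0,0,-1, 0,-0.43,0,0,0,0,-1, 0,-0.47,0,0,0,0,-1, 0,-0.48,0,0,0,0,-1]'
python3 -m pendant '[0,-0.01,0,0,0,0,-1, 0,-0.025,0,0,0,0,-1, 0,-0.04,0,0,0,0,-1, 0,-0.055,0,0,0,0,-1, 0,-0.07,0,0,0,0,-1, 0,-0.085,0,0,0,0,-1, 0,-0.1,0,0,0,0,-1, 0,-0.11,0,0,0,0,-1, 0,-0.12,0,0,0,0,-1, 0,-0.12,0,0,0,0,-1]'
python3 nav.py -120
python3 -m pendant '[0,-0.004,0,0,0,0,-1, 0,-0.008,0,0,0,0,-1, 0,-0.012,0,0,0,0,-1, 0,-0.016,0,0,0,0,-1, 0,-0.02,0,0,0,0,-1, 0,-0.024,0,0,0,0,-1, 0,-0.028,0,0,0,0,-1, 0,-0.032,0,0,0,0,-1, 0,-0.032,0,0,0,0,-1, 0,-0.032,0,0,0,0,-1]'
python3 nav.py -120
```

```text
clock: 9.8
ee_pos: [506.8, 133.8, 113.6]
ee_rot: [0.999, -0.037, -0.0, -0.0]
wrist_force: [0.5, -1.7, 3.2]
gripper_width: 13.5
clock: 10.8
ee_pos: [509.1, 163.0, 113.6]
ee_rot: [0.999, -0.037, -0.0, -0.0]
wrist_force: [0.9, 0.5, 1.0]
gripper_width: 13.8
clock 10.8 bar along -150.5 left -0.0 heading err 0.04 caddy mid along -55.45519561883713 left 0.05941611384776849
force along 0.5881182407639735
-120.0 dx,dy norm 0.0 -0.122 rz 0.0
clock: 11.8
ee_pos: [509.7, 170.7, 113.6]
ee_rot: [0.999, -0.037, -0.0, -0.0]
wrist_force: [0.9, 1.2, 0.5]
gripper_width: 13.7
clock 11.8 bar along -142.7 left -0.0 heading err 0.04 caddy mid along -47.71844445573377 left 0.04020333679853077
force along 1.2208940719129344
-120.0 dx,dy norm -0.0 -0.091 rz 0.0
```

```bash
python3 -m pendant '[0,-0.007,0,0,0,0,-1, 0,-0.014,0,0,0,0,-1, 0,-0.021,0,0,0,0,-1, 0,-0.028,0,0,0,0,-1, 0,-0.035,0,0,0,0,-1, 0,-0.042,0,0,0,0,-1, 0,-0.048,0,0,0,0,-1, 0,-0.052,0,0,0,0,-1, 0,-0.052,0,0,0,0,-1, 0,-0.052,0,0,0,0,-1]'
python3 nav.py
python3 -m pendant '[0,-0.004,0,0,0,0,-1, 0,-0.008,0,0,0,0,-1, 0,-0.012,0,0,0,0,-1, 0,-0.012,0,0,0,0,-1, 0,-0.012,0,0,0,0,-1, 0,-0.012,0,0,0,0,-1, 0,-0.012,0,0,0,0,-1, 0,-0.012,0,0,0,0,-1, 0,-0.012,0,0,0,0,-1, 0,-0.012,0,0,0,0,-1]'
python3 nav.py
```

```text
clock: 12.8
ee_pos: [510.7, 183.7, 113.6]
ee_rot: [0.999, -0.037, -0.0, -0.0]
wrist_force: [-0.1, 0.6, 1.0]
gripper_width: 13.9
clock 12.8 bar along -129.7 left 0.0 heading err 0.03 caddy mid along -34.70143024436537 left 0.061860984858344785
force along 0.6182338949241135
clock: 13.8
ee_pos: [510.9, 186.5, 113.6]
ee_rot: [0.999, -0.037, -0.0, -0.0]
wrist_force: [-0.3, 0.5, 0.2]
gripper_width: 13.5
clock 13.8 bar along -126.8 left -0.0 heading err 0.03 caddy mid along -31.806571197596206 left 0.025986996741430086
force along 0.5227104582790408
```

Next, 2 mm feel steps.

```bash
python3 -m pendant '[0,-0.003,0,0,0,0,-1, 0,-0.006,0,0,0,0,-1, 0,-0.009,0,0,0,0,-1, 0,-0.012,0,0,0,0,-1, 0,-0.012,0,0,0,0,-1, 0,-0.012,0,0,0,0,-1, 0,-0.012,0,0,0,0,-1, 0,-0.012,0,0,0,0,-1, 0,-0.012,0,0,0,0,-1, 0,-0.012,0,0,0,0,-1]'
python3 nav.py
```

```text
clock: 14.8
ee_pos: [511.1, 189.5, 113.7]
ee_rot: [0.999, -0.037, 0.0, -0.0]
wrist_force: [0.3, 0.9, 0.4]
gripper_width: 13.8
clock 14.8 bar along -123.8 left -0.0 heading err 0.02 caddy mid along -28.8159859137284 left 0.01085094214051322
force along 0.9229076947469447
```

```bash
python3 -m pendant '[0,-0.003,0,0,0,0,-1, 0,-0.006,0,0,0,0,-1, 0,-0.008,0,0,0,0,-1, 0,-0.008,0,0,0,0,-1, 0,-0.008,0,0,0,0,-1, 0,-0.008,0,0,0,0,-1, 0,-0.008,0,0,0,0,-1, 0,-0.008,0,0,0,0,-1, 0,-0.008,0,0,0,0,-1, 0,-0.008,0,0,0,0,-1]'
python3 nav.py
```

```text
clock: 15.8
ee_pos: [511.3, 191.5, 113.6]
ee_rot: [0.999, -0.037, -0.0, -0.0]
wrist_force: [0.6, 0.8, 1.1]
gripper_width: 13.9
clock 15.8 bar along -121.8 left -0.0 heading err 0.03 caddy mid along -26.822321234851092 left 0.019250374708284747
force along 0.8575361543601009
```

```bash
python3 -m pendant '[0,-0.003,0,0,0,0,-1, 0,-0.006,0,0,0,0,-1, 0,-0.008,0,0,0,0,-1, 0,-0.008,0,0,0,0,-1, 0,-0.008,0,0,0,0,-1, 0,-0.008,0,0,0,0,-1, 0,-0.008,0,0,0,0,-1, 0,-0.008,0,0,0,0,-1, 0,-0.008,0,0,0,0,-1, 0,-0.008,0,0,0,0,-1]'
python3 nav.py
```

```text
clock: 16.8
ee_pos: [511.4, 193.5, 113.7]
ee_rot: [0.999, -0.037, 0.0, -0.0]
wrist_force: [-0.2, 1.0, 0.9]
gripper_width: 14.0
clock 16.8 bar along -119.8 left -0.0 heading err 0.03 caddy mid along -24.79152331545167 left 0.019915015700539315
force along 0.9636446195078707
```

```bash
python3 -m pendant '[0,-0.003,0,0,0,0,-1, 0,-0.006,0,0,0,0,-1, 0,-0.008,0,0,0,0,-1, 0,-0.008,0,0,0,0,-1, 0,-0.008,0,0,0,0,-1, 0,-0.008,0,0,0,0,-1, 0,-0.008,0,0,0,0,-1, 0,-0.008,0,0,0,0,-1, 0,-0.008,0,0,0,0,-1, 0,-0.008,0,0,0,0,-1]'
python3 nav.py
```

```text
clock: 17.8
ee_pos: [511.6, 195.5, 113.7]
ee_rot: [0.999, -0.037, -0.0, 0.0]
wrist_force: [0.4, -3.9, 1.6]
gripper_width: 13.6
clock 17.8 bar along -117.8 left -0.0 heading err 0.02 caddy mid along -22.828516442532205 left 0.01737008226379118
force along -3.8552656359224313
```

Contact: the force along the bay axis dropped by about 4.8 N. I'll add 1.5 mm and hold.

```bash
python3 -m pendant '[0,-0.002,0,0,0,0,-1, 0,-0.004,0,0,0,0,-1, 0,-0.006,0,0,0,0,-1, 0,-0.006,0,0,0,0,-1, 0,-0.006,0,0,0,0,-1, 0,-0.006,0,0,0,0,-1, 0,-0.006,0,0,0,0,-1, 0,-0.006,0,0,0,0,-1, 0,-0.006,0,0,0,0,-1, 0,-0.006,0,0,0,0,-1]'
python3 nav.py
python3 - <<'E'
from h import *
a=camera('top');b=camera('scene')
cv2.imwrite('pics/t6.png',a[:,:,::-1]);cv2.imwrite('pics/s6.png',b[:,:,::-1])
o=np.hstack([cv2.resize(a[200:320,115:275],(400,300)),cv2.resize(b[130:265,330:510],(400,300))])
cv2.imwrite('pics/press.png',o[:,:,::-1])
E
```

```text
clock: 18.8
ee_pos: [511.7, 196.9, 113.7]
ee_rot: [0.999, -0.037, 0.0, 0.0]
wrist_force: [1.2, -6.2, 2.4]
gripper_width: 13.7
clock 18.8 bar along -116.4 left -0.1 heading err 0.02 caddy mid along -21.42908366837112 left -0.037829874595590965
force along -6.136972092044004
```

View pics/press.png

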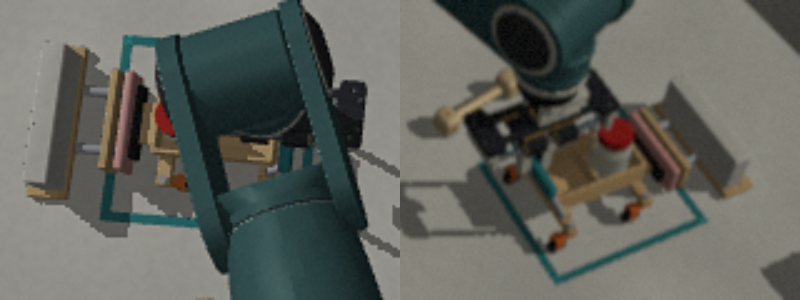

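The nose rests on the pad at about 6 N, square, with the castors trailing and the jar upright. I'll hold another second, ease back about 4 mm so the spring doesn't fling it, then release.

```bash
python3 -m pendant '[0,0,0,0,0,0,-1, 0,0,0,0,0,0,-1, 0,0,0,0,0,0,-1, 0,0,0,0,0,0,-1, 0,0,0,0,0,0,-1, 0,0,0,0,0,0,-1, 0,0,0,0,0,0,-1, 0,0,0,0,0,0,-1, 0,0,0,0,0,0,-1, 0,0,0,0,0,0,-1]'
python3 -m pendant '[0,0.002,0,0,0,0,-1, 0,0.004,0,0,0,0,-1, 0,0.006,0,0,0,0,-1, 0,0.008,0,0,0,0,-1, 0,0.01,0,0,0,0,-1, 0,0.012,0,0,0,0,-1, 0,0.014,0,0,0,0,-1, 0,0.016,0,0,0,0,-1, 0,0.016,0,0,0,0,-1, 0,0.016,0,0,0,0,-1]'
python3 nav.py
```

```text
clock: 19.9
ee_pos: [511.7, 196.9, 113.7]
ee_rot: [0.999, -0.037, 0.0, 0.0]
wrist_force: [1.3, -6.0, 2.3]
gripper_width: 14.0
clock: 20.9
ee_pos: [511.4, 193.1, 113.6]
ee_rot: [0.999, -0.037, -0.0, -0.0]
wrist_force: [0.5, 1.1, 0.2]
gripper_width: 14.0
clock 20.9 bar along -120.3 left 0.0 heading err 0.03 caddy mid along -25.2749498846438 left 0.06945788393247139
force along 1.1392234722282286
```

Next, release and rise.

```bash
python3 -m pendant '[0,0,0,0,0,0,-0.6, 0,0,0,0,0,0,-0.5, 0,0,0,0,0,0,-0.3, 0,0,0,0,0,0,-0.1, 0,0,0,0,0,0,0.1, 0,0,0,0,0,0,0.1, 0,0,0,0,0,0,0.1, 0,0,0,0,0,0,0.1, 0,0,0,0,0,0,0.1, 0,0,0,0,0,0,0.1]'
python3 -m pendant '[0,0,-0.02,0,0,0,0.1, 0,0,-0.05,0,0,0,0.1, 0,0,-0.1,0,0,0,0.1, 0,0,-0.17,0,0,0,0.1, 0,0,-0.25,0,0,0,0.1, 0,0,-0.35,0,0,0,0.1, 0,0,-0.45,0,0,0,0.1, 0,0,-0.53,0,0,0,0.1, 0,0,-0.58,0,0,0,0.1, 0,0,-0.6,0,0,0,0.1]'
python3 -m pendant '[0,0.05,0,0,0,0,0.1, 0,0.15,0,0,0,0,0.1, 0,0.27,0,0,0,0,0.1, 0,0.4,0,0,0,0,0.1, 0,0.53,0,0,0,0,0.1, 0,0.66,0,0,0,0,0.1, 0,0.79,0,0,0,0,0.1, 0,0.9,0,0,0,0,0.1, 0,0.97,0,0,0,0,0.1, 0,1.0,0,0,0,0,0.1]'
python3 - <<'E'
from h import *
a=camera('top');b=camera('scene')
cv2.imwrite('pics/t7.png',a[:,:,::-1]);cv2.imwrite('pics/s7.png',b[:,:,::-1])
o=np.hstack([cv2.resize(a[200:320,115:275],(400,300)),cv2.resize(b[130:265,330:510],(400,300))])
cv2.imwrite('pics/end.png',o[:,:,::-1])
E
python3 nose.py pics/t7.png top 160 235 190 280
```

```text
clock: 21.9
ee_pos: [511.4, 193.0, 113.7]
ee_rot: [0.999, -0.037, 0.0, 0.0]
wrist_force: [0.6, 0.4, -0.3]
gripper_width: 50.8
clock: 22.9
ee_pos: [511.7, 193.1, 265.8]
ee_rot: [0.999, -0.037, 0.001, -0.0]
wrist_force: [-0.6, -0.8, -0.3]
gripper_width: 50.8
clock: 23.9
ee_pos: [492.0, -58.1, 262.6]
ee_rot: [0.999, -0.038, -0.001, 0.0]
wrist_force: [-0.3, -1.3, 0.2]
gripper_width: 51.1
[  7   0   9  30 138]
42 [(86, 45), (86, -43), (68, -43), (68, 46)] mean left 1.3
60 [(81, 47), (81, -40), (63, -39), (63, 48)] mean left 3.9
```

View pics/end.png

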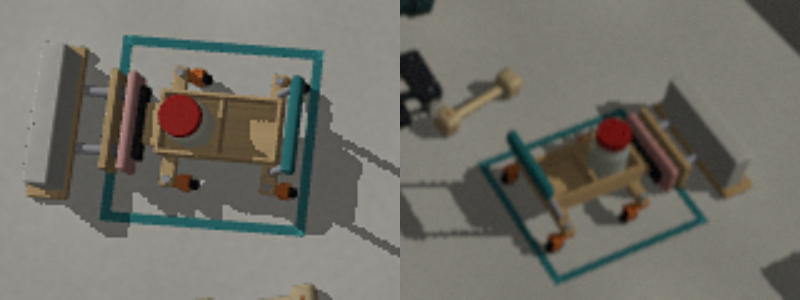

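The caddy is parked square in the bay, all castors trail, the jar is upright and the arm is clear.

```bash
python3 -c "
from bench import *
print(close_job())"
```

```text
the job is handed in; nothing more can be done
None
```

The caddy is parked square in the marked bay with the jar upright in its tray, and the job is handed in at about 24 s of the 72 s allowed. No verdict was reported.

- **Rolling:** I pinched the push bar and rolled the caddy about 210 mm straight ahead. The castors I could see were trailing straight, with the caddy's middle still over 300 mm before the bay. One rear castor was hidden by the arm then. All four show trailing in the last picture.
- **Steering and pressing:** I turned it onto the bay's axis and felt the pad in 2 mm steps. I pressed to about 6 N at the wrist and held it there for over a second.
- **Release:** I eased back 4 mm so the spring would not fling it, then opened the jaws and moved clear.

**Last checks:**
- **Position:** the caddy's middle was about 25 mm short of the bay's origin, going by the arm's pose at release. It was 1 to 4 mm off-centre sideways by the picture. Along the bay the picture only roughly agrees, because the nose's edge blends with its shadow.
- **Square:** within 0.1 degree of the estimated bay heading by the arm's pose before release.
- **Bay location:** two ways of fitting the bay's outline differed by about 6 mm lengthwise, well inside the tolerance.
- **Other things:** I did not measure whether the cup, teether, rattle or spoon had shifted. The moves stayed clear of them.

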